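# Eject the locked bit drawer with the release pin

### The job

The drawer of the small green steel bit box has locked itself. Take the orange-handled release pin from its wooden stand, reach through the slot in the box's lid, feel along the hidden rail for the gap with the spring catch in it and press the catch until the drawer springs fully open, never pressing the pin on the box with more than 25 N. Then put the pin back in its stand, fully home and let go, leaving the tape measure and the green sanding block where they are.

Things in the scene. Friction and masses are not known exactly. Their poses are not given: they have to be found in the camera images.
- lockbox: Green painted steel box, 130 (x) x 120 (y) x 85 mm (z), fixed to the bench. Origin at the centre of its underside; its x axis points from the drawer front into the box, so the drawer opens towards its -x.
- slot (a point): Centre of the brass-rimmed access slot, in the plane of the box's top (85 mm above the bench). The slot is 12 mm wide (box x) and 48 mm long (box y); closed walls go down from its edges, so that the pin cannot stray sideways. A soft black dust seal in the slot hides the inside; the pin passes through it without resistance.
- slot_end (a point): A point in the plane of the box's top, 18 mm from the slot's centre along the slot, towards the box's +y: gives the direction of the slot.
- rail_mid (a point): Point 14 mm straight below the slot's centre, at the height of the top of a hidden solid steel rail that closes the slot. The rail has one gap, 13 mm long and as wide as the slot. Where along the slot the gap is, is not known and differs each time: its centre lies within 18 mm of the slot's centre, either way.
- catch_level (a point): Point 22 mm straight below the slot's centre: the height (not the place along the slot) of the spring catch, a flat button that fills the rail's gap. It yields downward: about 4 N to start, 0.7 N more per mm. The drawer is freed after about 5 mm (8 to 11 N); after 10 mm the button meets a hard stop. It springs back when the pin leaves.
- drawer (a joint): Opening of the grey-fronted drawer in m: 0 locked shut, 0.06 fully open. Freed, it is driven out by its own spring in about half a second and stays out. It cannot be pulled open while locked.
- pin_grip (a point): Centre of the release pin's handle, an orange plastic bar, 18 x 18 mm across and 46 mm long, z up. Below it a steel collar, 26 mm across, 4 mm thick, then a round steel shaft, 8 mm across, 50 mm long, with a chamfered tip. The tip is 77 mm below this point, the collar's underside 27 mm below it. The pin weighs about 70 g and stands upright in its stand at the start.
- pin_tip (a point): Tip of the release pin's shaft, on its axis (the same point as the pin's origin); z points up along the pin to the handle.
- release_pin: The release pin (see pin_grip). Its origin is the tip of the shaft, z up along the pin; its x and y axes are square to the handle's flat sides, so its yaw tells how to grip the handle.
- stand_hole (a point): Centre of the mouth of the hole in the pin stand, a wooden block 60 x 60 x 56 mm fixed to the bench; at the height of its top face (56 mm). The hole is 12 mm wide, goes right through and has a chamfered mouth. The pin is home when its collar rests flat on the block, tip 50 mm below this point.
- tape_measure_mid (a point): Middle of a yellow tape measure, 35 x 72 x 62 mm, that lies loose on the bench; leave it alone.
- green_block_mid (a point): Middle of a dark green sanding block, 36 x 82 x 20 mm, that lies loose on the bench; leave it alone.
Mind the look-alikes: they are no part of the job. Of the things that look like the part that bears stand_hole, the smaller one is meant.

How it is judged:
On the way, in this order (a step that is already met when the one before it is completed fails the run):
1. the pin is drawn out of its stand (tip above the stand's top) (z of pin_tip in the frame of stand_hole above 0.005 m), for 0.1 s.
2. with the pin's tip in the slot, more than 20 mm below the top of the box, the drawer springs open by more than 15 mm (value of joint drawer above 0.015 m and z of pin_tip in the frame of slot below -0.02 m and horizontal distance between pin_tip and slot below 0.025 m).
At the end, for the whole second after the job is handed in: The drawer is open by more than 50 mm; the pin stands in its stand, tip at least 47 mm below the stand's top and within 5 mm of the hole's axis, tilted by less than 0.06 rad, at rest (value of joint drawer above 0.05 m and horizontal distance between pin_tip and stand_hole below 0.005 m and z of pin_tip in the frame of stand_hole below -0.047 m and angle between pin_tip's own z axis and vertical below 0.06 rad and linear speed of release_pin below 0.02 m/s); the robot touches nothing.
It fails at once if the pin presses on the box, its rail or its catch with more than 25 N (contact force between release_pin and lockbox above 25 N).
It fails at once if the tape measure is moved by more than 20 mm (distance of tape_measure_mid from where it was at the start of the episode above 0.02 m).
It fails at once if the green sanding block is moved by more than 20 mm (distance of green_block_mid from where it was at the start of the episode above 0.02 m).
It also fails if it takes over 64 s, if anything falls off the work surface, if the arm or the gripper's body presses on something with over 40 N, if the wrist force passes 120 N, or if a joint passes its speed limit or range.

### The arm

A 6-joint arm with a two-finger parallel gripper is mounted at the origin on the work surface; the furniture and walls round the work are solid. World frame = base frame: x ahead of the robot, y to its left, z up, the work surface at z = 0. Lengths are in m, angles in rad, forces in N, time in s.
With the tool pointing down it reaches from about 0.35 to 0.775 m from the base axis. Payload 5.5 kg.
Tool frame: the origin (TCP) lies at the very end of the fingers, on their centre line; the grasp point (between the pads) lies env.hold_point_z behind it (env.hold_point_z is the distance from the TCP to the grasp point, in m); z points along the fingers, y is the line along which they close (so a half turn about z gives the same grasp; the last joint's range is limited). The gripper opens to 85 mm and grips with 20 to 120 N. Pads are 22 mm wide; open, the fingers measure 114 mm over their backs; the gripper's body (76 mm by 85 mm) begins 54 mm behind the grasp point. The pads swing forward as they close: fully open they stand 13 mm farther back than shut.
Start: joints at [-1.383, 0.313, 0.046, 1.304, 0, 1.431], TCP at [0.185, -0.544, 0.231] pointing down, gripper open.
Joint ranges: [-2.76, 2.76], [-0.86, 1.69], [-1.03, 1.26], [-2.2, 2.34], [-1.47, 1.5], [-3.14, 3.14]. Speed limits (rad/s): [2.57, 2.57, 3.14, 3.14, 3.14, 3.14].

### API

Orientations are given as a unit quaternion [w, x, y, z].
In Python, from workcell import env gives the robot as it stands.
- The arm moves only by the tool carry_out, never from a script. Its argument "steps" is a list of rows, each a list of 3 entries, a list of its own where there are three numbers: the turn, a rotation vector about the tool's x, y, z in degrees, then the shift along the tool's x, y, z in cm, then the closure in counts, from 0 (fully open) to 255 (shut). A call has exactly 8 rows; each row is the pose to reach, as a shift and turn from the pose commanded when the call began, along the tool's axes at that moment; what a row does not reach only later rows make up. A row lasts 1/8 s, in which the tool goes at most 62.5 mm and 10.7 degrees, less where a joint would pass 70% of its speed; a pose out of reach is approached as far as the arm can. A call with a gripper value outside its range is refused whole. The fingers move at their own pace and stop on an object; "force" is the grip in N (left out, the last holds). Time passes only in rows, so rows that repeat a pose let the fingers close, or fill a call up. It gives the time, the measured TCP pose, the force, the opening and the grip force at its end, in the units of the state.
- env.get_state(): the state, without advancing time (a new reading comes with each control period).
- env.read_camera(name): name is "scene" or "top"; returns (picture, depth): 480x640x3 uint8, red, green, blue; 480x640 float32, m along the optical axis (not along the pixel's ray), 0 where there is no reading.
- env.get_calibration(name): a dict with "fx", "fy", "cx", "cy" (pixels), "origin" and "orientation" of the camera in the world. Camera axes: x right, y up, looking along -z (the intrinsics and any distortion apply to the point x, -y, -z); pixel columns grow to the right and rows downward; lengths in m; the calibration is good to about 2 mm. A picture is of the moment at which its call begins. get_calibration takes no time and is no camera call.
- env.hand_in(): hands the job in; it is judged then, once.
The state is a dict: "clock": time; "joint_pos": joint angles; "qvel": joint speeds; "tau": joint torques, N m; "tcp_pos": TCP position; "orientation": TCP orientation; "wrist_force": force on the tool from outside, world axes, zero at the start; "ft_torque": the same for the moment, N m; "finger_gap": finger opening in m; "grip_force": force on a finger pad.
Only numpy, scipy, OpenCV 4.12 (cv2) and the standard library are available. Lean on these libraries where they do the work, as an engineer would, in place of code of your own. Each camera call takes 0.05 s, during which the arm holds its last target. There are 200 camera calls.

## Working session

There is one attempt and no reset: what is moved stays moved. The work goes in short steps, Python scripts to look and compute and a tool call to move; the robot and the scene stay as the last step left them, time stands still between calls to the robot, and variables do not carry over. Pictures are saved under pics/ and viewed, at most 10 in all, crops included, and the job is handed in when it is done.

Besides the shell and the picture viewer there is one more tool, called after "Emit:" in YAML: its name, and indented under it one key for each argument. carry_out: Moves the arm, as the interface text tells. Its arguments: {"type":"object","properties":{"steps":{"type":"array","items":{"type":"array"}},"force":{"type":"number"}},"required":["steps"]}

```bash
mkdir -p pics; cat > h.py <<'E'
import numpy as np, cv2
from scipy.spatial.transform import Rotation as R
from workcell import env
def rot(q): return R.from_quat([q[1],q[2],q[3],q[0]])
def cloud(name):
    im,d=env.read_camera(name); c=env.get_calibration(name)
    v,u=np.mgrid[0:480,0:640]
    p=np.stack([(u-c['cx'])/c['fx']*d,-(v-c['cy'])/c['fy']*d,-d],-1)
    return im,d,rot(c['orientation']).apply(p.reshape(-1,3)).reshape(480,640,3)+np.array(c['origin'])
E
python3 - <<'E'
from h import *
for n in("top","scene"):
    im,d,P=cloud(n); cv2.imwrite(f"pics/{n}0.png",im[...,::-1]); np.savez(f"{n}0.npz",im=im,d=d,P=P)
    print(n,env.get_calibration(n))
print(env.get_state(),env.hold_point_z)
E
```

```text
top {'fx': 570.4968932716746, 'fy': 570.4968932716746, 'cx': 322.6508273781239, 'cy': 234.8559802551923, 'origin': array([0.45401246, 0.04784955, 1.2667452 ]), 'orientation': array([ 0.71161029,  0.01618966, -0.01489861, -0.70222982])}
scene {'fx': 599.3163737309421, 'fy': 599.3163737309421, 'cx': 305.6425665257169, 'cy': 234.25365081506473, 'origin': array([-0.2994848 , -0.41180235,  0.6773397 ]), 'orientation': array([ 0.76657191,  0.41469936, -0.24232994, -0.42622546])}
{'clock': 0.1, 'joint_pos': array([-1.38258177e+00,  3.13979758e-01,  4.51057378e-02,  1.30362105e+00,
       -2.71284131e-05,  1.43118087e+00]), 'qvel': array([ 0.00020969, -0.00090052,  0.00220054,  0.00084822,  0.00071392,
       -0.00079663]), 'tau': array([ 1.42443099e-03, -4.81728888e+01,  2.99242133e+01,  1.28266806e-02,
       -1.48241870e-04, -1.16211450e-05]), 'tcp_pos': array([ 0.18503183, -0.54393062,  0.23047245]), 'orientation': array([-8.48792635e-04,  9.86595630e-01,  1.63181927e-01, -3.41975469e-05]), 'wrist_force': array([ 0.41900933,  0.08053537, -1.46338342]), 'ft_torque': array([-0.02842189,  0.01169632,  0.02716563]), 'grip_force': 0.0, 'finger_gap': 0.08555929956248012} 0.0187
```

View pics/top0.png

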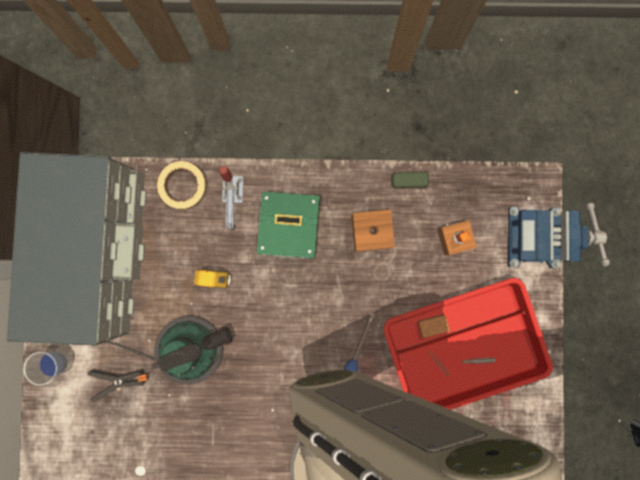

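View pics/scene0.png

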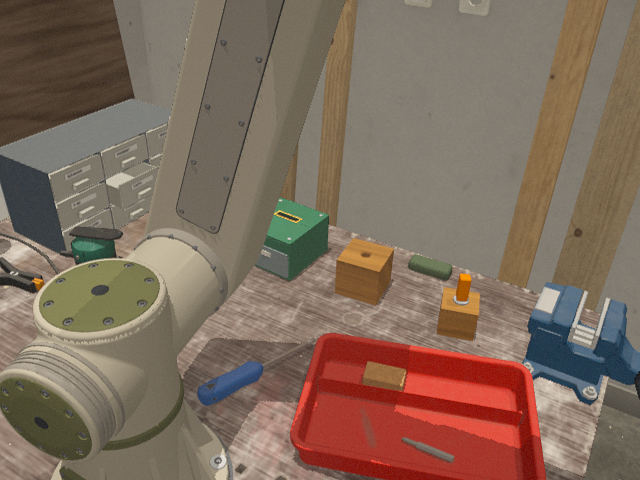

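The top view shows the pin in the small stand at about (460,238), the larger look-alike at (374,230), the box slot at (288,219), the tape at (211,279) and the sanding block at (410,180). In the scene view the drawer front faces the robot.

```bash
python3 - <<'E'
from h import *
for n,rois in (("top",dict(pin=(435,215,485,260),slot=(265,205,312,235),box=(250,185,328,265),stand=(435,215,485,260))),("scene",dict(pin=(430,260,490,345),slot=(262,200,320,230),box=(220,190,340,290),stand=(430,260,490,345)))):
    f=np.load(f"{n}0.npz"); hsv=cv2.cvtColor(f['im'],cv2.COLOR_RGB2HSV).astype(int); P=f['P']
    H,S,V=hsv[...,0],hsv[...,1],hsv[...,2]
    for k,(a,b,c,d) in rois.items():
        m=np.zeros(H.shape,bool); m[b:d,a:c]=1; z=P[...,2]
        if k=="pin": m&=(z>.068)&(z<.2)
        if k=="slot": m&=(H>18)&(H<34)&(S>120)&(V>120)
        if k=="box": m&=(abs(z-.085)<.008)
        if k=="stand": m&=(abs(z-.056)<.007)
        q=P[m]
        if len(q)<5: print(n,k,len(q)); continue
        r=cv2.minAreaRect((q[:,:2]*1000).astype(np.float32))
        print(n,k,len(q),'mean',q.mean(0).round(4),'z5/50/95',np.percentile(q[:,2],[5,50,95]).round(4),'rect',np.round(r[0],1),np.round(r[1],1),round(r[2],1))
        if k=="pin":
            t=q[q[:,2]>np.percentile(q[:,2],95)-.006]; print('  top',len(t),t.mean(0).round(4))
    for k,(a,b,c,d) in dict(tape=(190,265,235,292),blk=(388,170,432,190)).items():
        if n=="top":
            m=np.zeros(H.shape,bool); m[b:d,a:c]=1; m&=P[...,2]>.012; q=P[m]; print(k,np.percentile(q,[3,97],axis=0).round(3).tolist())
im=np.load("top0.npz")['im']
a=cv2.resize(im[205:270,425:495],None,fx=5.5,fy=5.5,interpolation=cv2.INTER_CUBIC);b=cv2.resize(im[185:265,250:330],(358,358),interpolation=cv2.INTER_CUBIC)
cv2.imwrite("pics/c.png",np.hstack([cv2.resize(a,(385,358)),b])[...,::-1])
E
```

```text
top pin 119 mean [ 0.5063 -0.2355  0.0989] z5/50/95 [0.0716 0.104  0.1105] rect [ 506.7 -237.7] [18.2 18. ] 21.8
  top 56 [ 0.5066 -0.2382  0.1075]
top slot 117 mean [0.5369 0.1227 0.0845] z5/50/95 [0.0798 0.0846 0.0885] rect [536.8 122.3] [54.2 17.9] 86.9
top box 3596 mean [0.5275 0.1237 0.0852] z5/50/95 [0.0813 0.0853 0.0889] rect [527.9 124. ] [120.4 130.3] 86.4
top stand 690 mean [ 0.5062 -0.2364  0.0569] z5/50/95 [0.0528 0.0569 0.061 ] rect [ 506.8 -238.2] [59.9 62. ] 15.8
tape [[0.396, 0.256, 0.016], [0.429, 0.321, 0.065]]
blk [[0.618, -0.177, 0.013], [0.651, -0.103, 0.025]]
scene pin 287 mean [ 0.4989 -0.2376  0.0896] z5/50/95 [0.07   0.0904 0.1043] rect [ 503.3 -236.8] [21.3 18.5] 28.2
  top 92 [ 0.5017 -0.2368  0.1027]
scene slot 92 mean [0.5281 0.1196 0.0887] z5/50/95 [0.0788 0.0827 0.0845] rect [ 135.  -147.8] [1015.6   51.5] 34.2
scene box 1725 mean [0.5279 0.1069 0.082 ] z5/50/95 [0.0791 0.0821 0.0841] rect [525.6 123.1] [119.4 136.9] 86.6
scene stand 786 mean [ 0.4984 -0.2381  0.0539] z5/50/95 [0.051  0.0538 0.058 ] rect [ 504.6 -236.3] [66.3 60.2] 15.3
```

View pics/c.png

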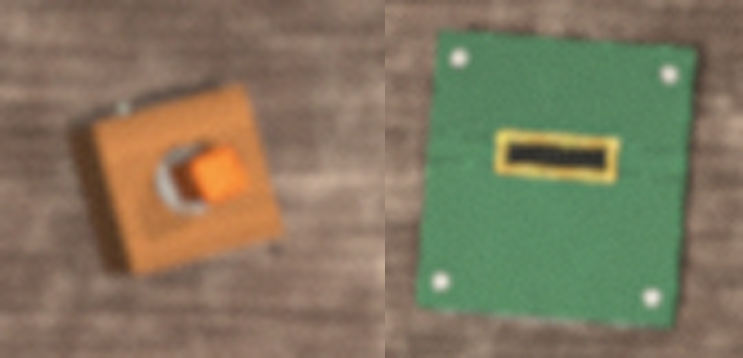

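Emit:
carry_out:
  steps:
    - [[0,0,-10],[4,-2.5,0],0]
    - [[0,0,-20],[8,-5,0],0]
    - [[0,0,-30],[13,-8,0],0]
    - [[0,0,-40],[18,-11,0],0]
    - [[0,0,-50],[22,-13.5,0],0]
    - [[0,0,-60],[26,-16,0],0]
    - [[0,0,-70],[29,-18,0],0]
    - [[0,0,-80],[30.2,-18.7,0],0]
  force: 60

```text
clock: 1.1
tcp_pos: [0.4116, -0.2681, 0.231]
orientation: [-0.0, 0.648, 0.762, 0.0]
wrist_force: [0.2, -0.0, -0.4]
finger_gap: 0.0853
grip_force: 0.0
```

```bash
cat >> h.py <<'E'
def togo(x,y,z,yaw):
    """shift cm and turn deg in tool axes, to TCP target with tool x at yaw (deg), pointing down"""
    s=env.get_state(); r=rot(s['orientation'])
    T=R.from_matrix(np.array([[np.cos(a:=np.radians(yaw)),np.sin(a),0],[np.sin(a),-np.cos(a),0],[0,0,-1]]).T.T)
    sh=r.inv().apply(np.array([x,y,z])-s['tcp_pos'])*100
    t=(r.inv()*T).as_rotvec(degrees=True)
    print('clk',round(s['clock'],2),'tcp',s['tcp_pos'].round(4),'q',s['joint_pos'].round(2),'F',s['wrist_force'].round(2),'gap',s['finger_gap'],'shift',sh.round(3),'turn',t.round(2))
E
python3 -c "
from h import *
togo(.5062,-.2375,.069,108.8)"
```

```text
clk 1.1 tcp [ 0.4116 -0.2681  0.231 ] q [-0.74  0.15 -0.16  1.26  0.    0.67] F [ 0.21 -0.04 -0.41] gap 0.08532363966519031 shift [ 1.486  9.837 16.195] turn [-0.02 -0.05 -9.54]
```

Emit:
carry_out:
  steps:
    - [[0,0,-5],[0.8,4.9,0],0]
    - [[0,0,-9.5],[1.5,9.8,0],0]
    - [[0,0,-9.5],[1.5,9.8,3],0]
    - [[0,0,-9.5],[1.5,9.8,7],0]
    - [[0,0,-9.5],[1.5,9.8,9.5],0]
    - [[0,0,-9.5],[1.5,9.8,9.5],0]
    - [[0,0,-9.5],[1.5,9.8,9.5],0]
    - [[0,0,-9.5],[1.5,9.8,9.5],0]

```text
clock: 2.1
tcp_pos: [0.5062, -0.241, 0.1378]
orientation: [0.001, 0.586, 0.81, 0.0]
wrist_force: [0.1, -0.4, -0.0]
finger_gap: 0.0851
grip_force: 0.0
```

```bash
python3 -c "
from h import *
togo(.5062,-.2375,.069,108.8)
im,d,P=cloud('scene');cv2.imwrite('pics/s1.png',cv2.resize(im[200:360,380:560],(720,600)[:2] if 0 else (675,600),interpolation=cv2.INTER_CUBIC)[...,::-1])"
```

```text
clk 2.1 tcp [ 0.5062 -0.241   0.1378] q [-0.59  0.33 -0.17  1.07 -0.    0.66] F [ 0.09 -0.42 -0.02] gap 0.08514953200574978 shift [0.346 0.094 6.881] turn [ 0.09  0.12 -0.52]
```

View pics/s1.png

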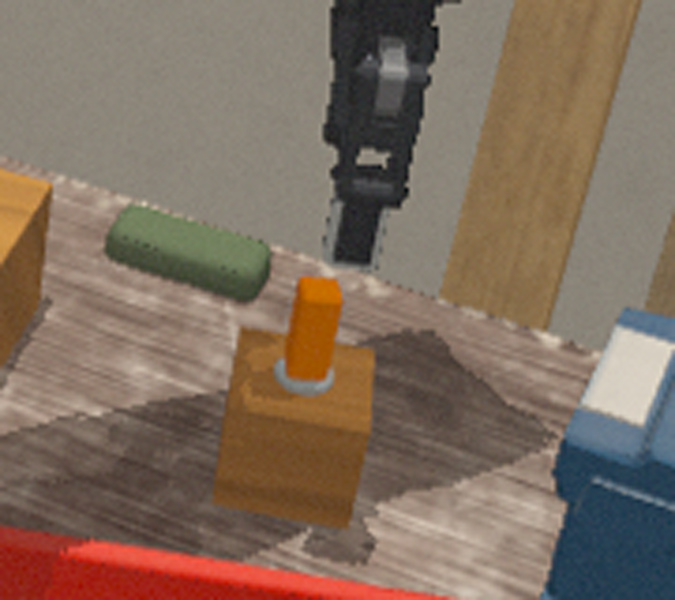

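Emit:
carry_out:
  steps:
    - [[0,0,0],[0.3,0.1,0],0]
    - [[0,0,0],[0.35,0.1,2],0]
    - [[0,0,0],[0.35,0.1,5],0]
    - [[0,0,0],[0.35,0.1,6.9],0]
    - [[0,0,0],[0.35,0.1,6.9],0]
    - [[0,0,0],[0.35,0.1,6.9],180]
    - [[0,0,0],[0.35,0.1,6.9],255]
    - [[0,0,0],[0.35,0.1,6.9],255]
  force: 60

```text
clock: 3.15
tcp_pos: [0.5058, -0.2371, 0.0681]
orientation: [0.001, 0.586, 0.81, 0.0]
wrist_force: [-0.8, 0.2, -0.2]
finger_gap: 0.0325
grip_force: 0.0
```

Emit:
carry_out:
  steps:
    - [[0,0,0],[0,0,0],255]
    - [[0,0,0],[0,0,0],255]
    - [[0,0,0],[0,0,0],255]
    - [[0,0,0],[0,0,0],255]
    - [[0,0,0],[0,0,0],255]
    - [[0,0,0],[0,0,0],255]
    - [[0,0,0],[0,0,0],255]
    - [[0,0,0],[0,0,0],255]
  force: 100

```text
clock: 4.15
tcp_pos: [0.5058, -0.2371, 0.068]
orientation: [0.001, 0.586, 0.81, -0.0]
wrist_force: [-0.6, -0.6, 6.3]
finger_gap: 0.0169
grip_force: 97.5
```

```bash
python3 -c "
from h import *
togo(.5062,-.2375,.069,108.8)
print(env.get_state()['ft_torque'])"
```

```text
clk 4.15 tcp [ 0.5058 -0.2371  0.068 ] q [-0.58  0.38 -0.27  0.91 -0.    0.67] F [-0.59 -0.65  6.33] gap 0.01694781169703699 shift [-0.054  0.028 -0.095] turn [ 0.05  0.07 -0.52]
[0.06676859 0.12569731 0.04679745]
```

Emit:
carry_out:
  steps:
    - [[0,0,0],[0,0,-1],255]
    - [[0,0,0],[0,0,-2.5],255]
    - [[0,0,0],[0,0,-4.5],255]
    - [[0,0,0],[0,0,-6.5],255]
    - [[0,0,0],[0,0,-8.5],255]
    - [[0,0,0],[0,0,-10.5],255]
    - [[0,0,0],[0,0,-12],255]
    - [[0,0,0],[0,0,-12],255]

```text
clock: 5.15
tcp_pos: [0.506, -0.2372, 0.1889]
orientation: [0.001, 0.586, 0.81, 0.0]
wrist_force: [1.0, 0.2, 0.2]
finger_gap: 0.0168
grip_force: 97.4
```

```bash
python3 -c "
from h import *
togo(.535,.122,.18,108.3)
im,d,P=cloud('scene');im=im[180:360,370:570];cv2.imwrite('pics/s2.png',cv2.resize(im,(666,600),interpolation=cv2.INTER_CUBIC)[...,::-1])"
```

```text
clk 5.15 tcp [ 0.506  -0.2372  0.1889] q [-0.58  0.3  -0.08  1.19 -0.    0.67] F [0.98 0.25 0.18] gap 0.016772852833594743 shift [33.2   14.023  0.834] turn [ 0.1   0.13 -0.02]
```

View pics/s2.png

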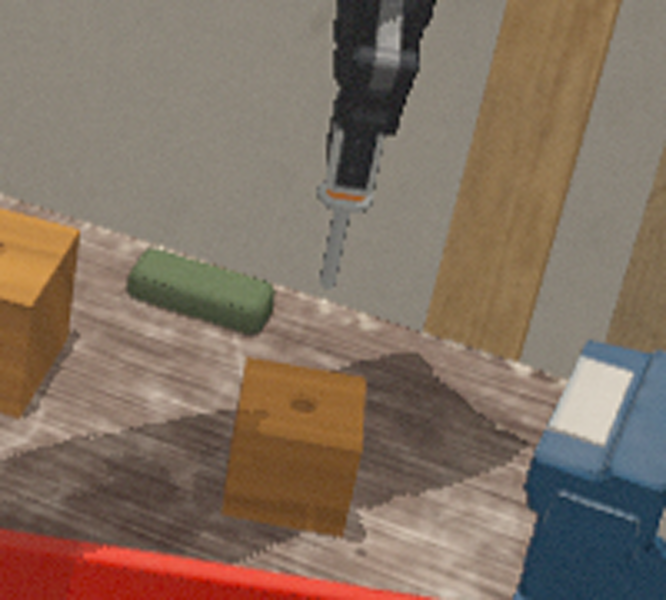

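```bash
cat >> h.py <<'E'
def ray(n,u,v,z):
    c=env.get_calibration(n); d=rot(c['orientation']).apply([(u-c['cx'])/c['fx'],-(v-c['cy'])/c['fy'],-1]); o=np.array(c['origin'])
    return o+d*(z-o[2])/d[2]
def proj(n,p):
    c=env.get_calibration(n); q=rot(c['orientation']).inv().apply(np.array(p)-c['origin']); return c['cx']+c['fx']*q[0]/-q[2], c['cy']-c['fy']*q[1]/-q[2]
E
python3 -c "
from h import *
print('tip proj',proj('scene',[.506,-.2372,.1269]),'seen 468.8 266.1')
for n,(a,b,c,d) in dict(top=(265,205,312,235),scene=(268,203,310,228)).items():
    im=np.load(n+'0.npz')['im'];h=cv2.cvtColor(im,cv2.COLOR_RGB2HSV)
    m=cv2.inRange(h,(18,110,100),(34,255,255))[b:d,a:c]
    k=cv2.convexHull(np.argwhere(m)[:,::-1].astype(np.float32)); M=cv2.moments(k); u,v=M['m10']/M['m00']+a,M['m01']/M['m00']+b
    print(n,m.sum()//255,(u,v),ray(n,u,v,.085))
    q=np.array([ray(n,x[0]+a,x[1]+b,.085)[:2]*1000 for x in k[:,0]],np.float32);print(cv2.minAreaRect(q))
# hole in scene and top now
for n in('scene','top'):
    im,d=env.read_camera(n); u,v=map(int,proj(n,[.5065,-.238,.056])); g=im[v-8:v+9,u-10:u+11].sum(2).astype(float)
    w=np.clip(np.median(g)*.72-g,0,None); yy,xx=np.mgrid[v-8:v+9,u-10:u+11]
    print(n,'hole',(w>0).sum(),ray(n,(w*xx).sum()/w.sum(),(w*yy).sum()/w.sum(),.056))
"
```

```text
tip proj (np.float64(468.18060908649664), np.float64(264.42681407994553)) seen 468.8 266.1
top 171 (287.7529239766082, 219.31140350877192) [0.53733263 0.1232295  0.085     ]
((537.1102905273438, 122.71043395996094), (55.31513977050781, 18.984966278076172), 86.34691619873047)
scene 103 (287.31444444444446, 216.20111111111112) [0.53382427 0.1233399  0.085     ]
((533.8990478515625, 123.77890014648438), (56.374080657958984, 20.284971237182617), 86.31742858886719)
scene hole 2 [ 0.50012381 -0.24115807  0.056     ]
top hole 16 [ 0.50585822 -0.23838436  0.056     ]
```

Emit:
carry_out:
  steps:
    - [[0,0,0],[3,1.3,0],255]
    - [[0,0,0],[8,3.4,0],255]
    - [[0,0,0],[13.5,5.8,0],255]
    - [[0,0,0],[19,8.1,0],255]
    - [[0,0,0],[24.5,10.5,0],255]
    - [[0,0,0],[29.5,12.6,0],255]
    - [[0,0,0],[32.5,13.9,0],255]
    - [[0,0,0],[33.25,14.2,0],255]

```text
clock: 6.3
tcp_pos: [0.535, 0.1255, 0.1862]
orientation: [-0.001, 0.585, 0.811, -0.001]
wrist_force: [-0.2, -0.7, -0.4]
finger_gap: 0.0169
grip_force: 97.5
```

Emit:
carry_out:
  steps:
    - [[0,0,0],[0,0,0],255]
    - [[0,0,0],[0,0,1],255]
    - [[0,0,0],[0,0,2],255]
    - [[0,0,0],[0,0,2.7],255]
    - [[0,0,0],[0,0,3],255]
    - [[0,0,0],[0,0,3],255]
    - [[0,0,0],[0,0,3],255]
    - [[0,0,0],[0,0,3],255]

```text
clock: 7.3
tcp_pos: [0.536, 0.1236, 0.1576]
orientation: [0.0, 0.586, 0.811, 0.0]
wrist_force: [0.5, -1.1, -1.0]
finger_gap: 0.0171
grip_force: 97.5
```

```bash
python3 -c "
from h import *
togo(.5365,.123,.157,108.3)
p=env.get_state()['tcp_pos']-[0,0,.062]; print('tip proj',proj('scene',p))
im,d,P=cloud('scene');cv2.imwrite('pics/s3.png',cv2.resize(im[170:245,240:340],(800,600),interpolation=cv2.INTER_CUBIC)[...,::-1])"
```

```text
clk 7.3 tcp [0.536  0.1236 0.1576] q [ 0.08  0.3  -0.16  1.11 -0.    1.33] F [ 0.5  -1.06 -1.  ] gap 0.017055934166032197 shift [-0.074  0.026  0.062] turn [ 0.04  0.01 -0.01]
tip proj (np.float64(287.82006768498667), np.float64(210.90761046329604))
```

View pics/s3.png

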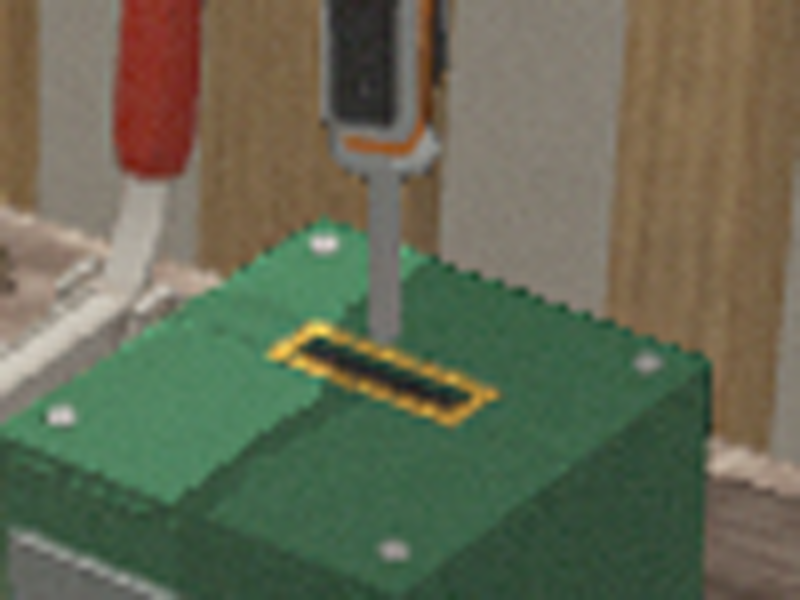

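```bash
python3 -c "
from h import *
for u,v in((287.9,216.6),(287.3,216.2)): print(ray('scene',u-.3,v-1.6,.085))
print(proj('scene',[.536,.1236,.085]))"
```

```text
[0.53792058 0.12532077 0.085     ]
[0.53855921 0.12710894 0.085     ]
(np.float64(287.81227745006726), np.float64(215.6769943601126))
```

Emit:
carry_out:
  steps:
    - [[0,0,0],[-0.04,0.13,0],255]
    - [[0,0,0],[-0.04,0.13,0.4],255]
    - [[0,0,0],[-0.04,0.13,0.8],255]
    - [[0,0,0],[-0.04,0.13,0.95],255]
    - [[0,0,0],[-0.04,0.13,1.05],255]
    - [[0,0,0],[-0.04,0.13,1.15],255]
    - [[0,0,0],[-0.04,0.13,1.25],255]
    - [[0,0,0],[-0.04,0.13,1.25],255]

```text
clock: 8.35
tcp_pos: [0.5371, 0.1235, 0.1447]
orientation: [0.0, 0.586, 0.81, -0.0]
wrist_force: [-0.5, 0.8, -0.3]
finger_gap: 0.0165
grip_force: 97.5
```

```bash
python3 -c "
from h import *
togo(.5373,.1235,.133,108.3)
im,d,P=cloud('scene');cv2.imwrite('pics/s4.png',cv2.resize(im[170:245,240:340],(800,600),interpolation=cv2.INTER_CUBIC)[...,::-1])"
```

```text
clk 8.35 tcp [0.5371 0.1235 0.1447] q [ 0.08  0.31 -0.18  1.09 -0.    1.33] F [-0.52  0.81 -0.26] gap 0.016487355107362933 shift [-0.011  0.019  1.174] turn [-0.01  0.01 -0.02]
```

View pics/s4.png

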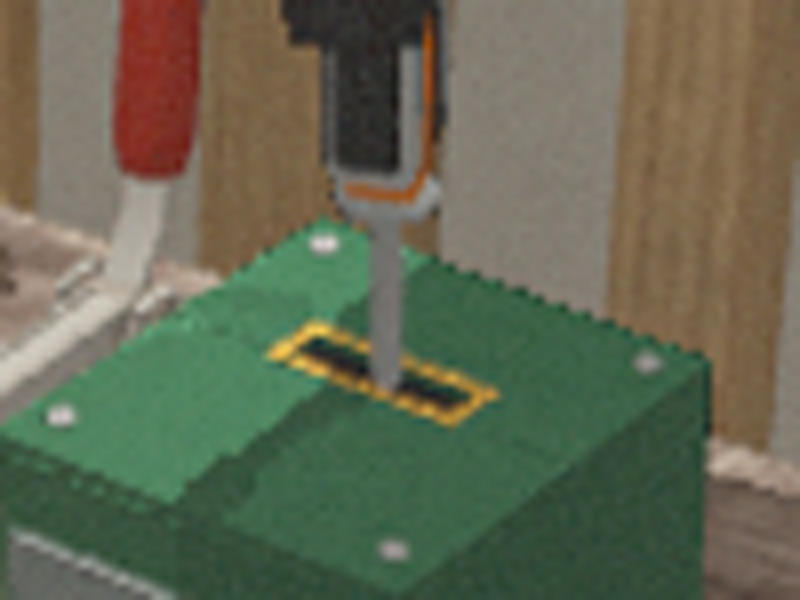

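Emit:
carry_out:
  steps:
    - [[0,0,0],[-0.02,0.07,0],255]
    - [[0,0,0],[-0.02,0.07,0],255]
    - [[0,0,0],[-0.02,0.07,0.15],255]
    - [[0,0,0],[-0.02,0.07,0.3],255]
    - [[0,0,0],[-0.02,0.07,0.45],255]
    - [[0,0,0],[-0.02,0.07,0.6],255]
    - [[0,0,0],[-0.02,0.07,0.75],255]
    - [[0,0,0],[-0.02,0.07,0.75],255]

```text
clock: 9.4
tcp_pos: [0.5378, 0.1236, 0.1371]
orientation: [-0.0, 0.586, 0.81, -0.0]
wrist_force: [1.1, -0.8, -1.9]
finger_gap: 0.0167
grip_force: 97.5
```

```bash
python3 -c "
from h import *
togo(.538,.123,.133,108.3);print(env.get_state()['ft_torque'])"
```

```text
clk 9.4 tcp [0.5378 0.1236 0.1371] q [ 0.08  0.31 -0.19  1.07 -0.    1.33] F [ 1.1  -0.77 -1.89] gap 0.016697191295311234 shift [-0.061  0.004  0.41 ] turn [-0.02  0.   -0.02]
[ 0.02778199 -0.08882311  0.03003312]
```

Emit:
carry_out:
  steps:
    - [[0,0,0],[0,0,0.15],255]
    - [[0,0,0],[0,0,0.25],255]
    - [[0,0,0],[0,0,0.3],255]
    - [[0,0,0],[0,0,0.35],255]
    - [[0,0,0],[0,0,0.4],255]
    - [[0,0,0],[0,0,0.45],255]
    - [[0,0,0],[0,0,0.45],255]
    - [[0,0,0],[0,0,0.45],255]

```text
clock: 10.4
tcp_pos: [0.5379, 0.1236, 0.1328]
orientation: [0.0, 0.586, 0.81, -0.0]
wrist_force: [0.3, 0.6, -1.0]
finger_gap: 0.017
grip_force: 97.5
```

Emit:
carry_out:
  steps:
    - [[0,0,0],[0,0,0.03],255]
    - [[0,0,0],[0,0,0.06],255]
    - [[0,0,0],[0,0,0.09],255]
    - [[0,0,0],[0,0,0.12],255]
    - [[0,0,0],[0,0,0.15],255]
    - [[0,0,0],[0,0,0.15],255]
    - [[0,0,0],[0,0,0.15],255]
    - [[0,0,0],[0,0,0.15],255]

```text
clock: 11.4
tcp_pos: [0.5379, 0.1236, 0.1313]
orientation: [0.0, 0.586, 0.81, -0.0]
wrist_force: [-0.0, -0.1, -0.5]
finger_gap: 0.0169
grip_force: 97.5
```

Emit:
carry_out:
  steps:
    - [[0,0,0],[0,0,0.03],255]
    - [[0,0,0],[0,0,0.06],255]
    - [[0,0,0],[0,0,0.09],255]
    - [[0,0,0],[0,0,0.12],255]
    - [[0,0,0],[0,0,0.15],255]
    - [[0,0,0],[0,0,0.15],255]
    - [[0,0,0],[0,0,0.15],255]
    - [[0,0,0],[0,0,0.15],255]

```text
clock: 12.4
tcp_pos: [0.5379, 0.1236, 0.1298]
orientation: [0.0, 0.586, 0.81, -0.0]
wrist_force: [1.2, -0.5, -0.3]
finger_gap: 0.0171
grip_force: 97.5
```

Emit:
carry_out:
  steps:
    - [[0,0,0],[0,0,0.06],255]
    - [[0,0,0],[0,0,0.12],255]
    - [[0,0,0],[0,0,0.18],255]
    - [[0,0,0],[0,0,0.24],255]
    - [[0,0,0],[0,0,0.3],255]
    - [[0,0,0],[0,0,0.3],255]
    - [[0,0,0],[0,0,0.3],255]
    - [[0,0,0],[0,0,0.3],255]

```text
clock: 13.4
tcp_pos: [0.5378, 0.1236, 0.1268]
orientation: [0.0, 0.586, 0.81, -0.0]
wrist_force: [0.1, -0.4, 0.3]
finger_gap: 0.0169
grip_force: 97.5
```

Emit:
carry_out:
  steps:
    - [[0,0,0],[0,0,0.08],255]
    - [[0,0,0],[0,0,0.16],255]
    - [[0,0,0],[0,0,0.24],255]
    - [[0,0,0],[0,0,0.3],255]
    - [[0,0,0],[0,0,0.36],255]
    - [[0,0,0],[0,0,0.42],255]
    - [[0,0,0],[0,0,0.42],255]
    - [[0,0,0],[0,0,0.42],255]

```text
clock: 14.4
tcp_pos: [0.5381, 0.1236, 0.1236]
orientation: [0.0, 0.586, 0.81, 0.0]
wrist_force: [-1.0, -1.2, 5.7]
finger_gap: 0.0167
grip_force: 98.1
```

Emit:
carry_out:
  steps:
    - [[0,0,0],[0,0,0.05],255]
    - [[0,0,0],[0,0,0.1],255]
    - [[0,0,0],[0,0,0.15],255]
    - [[0,0,0],[0,0,0.2],255]
    - [[0,0,0],[0,0,0.25],255]
    - [[0,0,0],[0,0,0.3],255]
    - [[0,0,0],[0,0,0.3],255]
    - [[0,0,0],[0,0,0.3],255]

```text
clock: 15.4
tcp_pos: [0.5382, 0.1236, 0.1209]
orientation: [0.001, 0.586, 0.81, 0.0]
wrist_force: [-1.8, -0.4, 8.7]
finger_gap: 0.017
grip_force: 98.3
```

Emit:
carry_out:
  steps:
    - [[0,0,0],[0,0,0.04],255]
    - [[0,0,0],[0,0,0.08],255]
    - [[0,0,0],[0,0,0.12],255]
    - [[0,0,0],[0,0,0.16],255]
    - [[0,0,0],[0,0,0.2],255]
    - [[0,0,0],[0,0,0.2],255]
    - [[0,0,0],[0,0,0.2],255]
    - [[0,0,0],[0,0,0.2],255]

```text
clock: 16.4
tcp_pos: [0.5383, 0.1236, 0.1188]
orientation: [0.001, 0.586, 0.81, 0.0]
wrist_force: [-2.1, -1.1, 6.7]
finger_gap: 0.0165
grip_force: 98.0
```

```bash
python3 -c "
from h import *
im,d,P=cloud('top')
m=(P[...,0]>.37)&(P[...,0]<.458)&(abs(P[...,1]-.124)<.05)&(P[...,2]>.03)&(P[...,2]<.09)
print(m.sum(), P[m].min(0) if m.any() else '')
im,d,P=cloud('scene');cv2.imwrite('pics/s5.png',cv2.resize(im[170:320,180:380],(800,600),interpolation=cv2.INTER_CUBIC)[...,::-1])"
```

```text
18 [0.41919874 0.07468771 0.03078093]
```

View pics/s5.png

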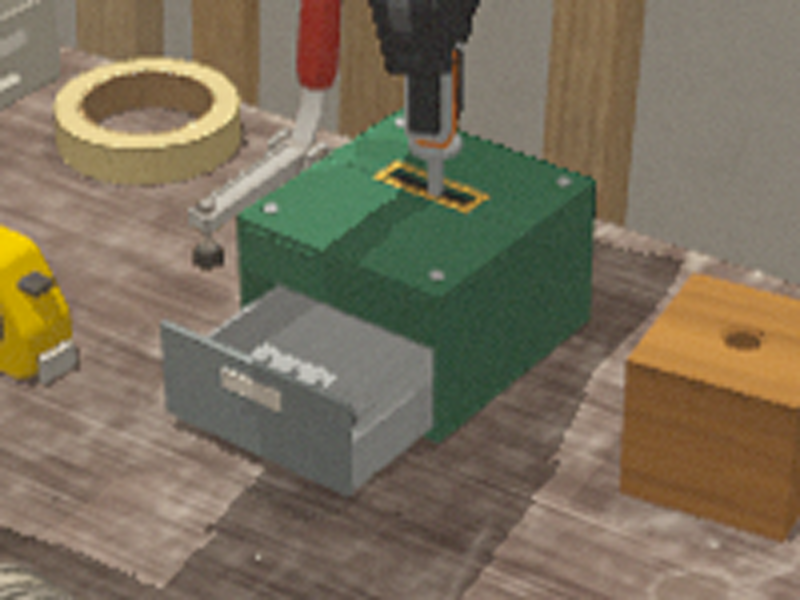

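The drawer is out to its full extent, at about (290,410) in the crop. I'll withdraw straight up next.

Emit:
carry_out:
  steps:
    - [[0,0,0],[0,0,-0.8],255]
    - [[0,0,0],[0,0,-1.8],255]
    - [[0,0,0],[0,0,-2.8],255]
    - [[0,0,0],[0,0,-3.8],255]
    - [[0,0,0],[0,0,-4.8],255]
    - [[0,0,0],[0,0,-5.8],255]
    - [[0,0,0],[0,0,-6.8],255]
    - [[0,0,0],[0,0,-6.8],255]

```text
clock: 17.5
tcp_pos: [0.5385, 0.1236, 0.1866]
orientation: [0.001, 0.586, 0.81, 0.001]
wrist_force: [0.3, -0.2, -0.5]
finger_gap: 0.0169
grip_force: 97.5
```

```bash
python3 -c "
from h import *
togo(.5059,-.2372,.187,108.3)"
```

```text
clk 17.5 tcp [0.5385 0.1236 0.1866] q [ 0.08  0.29 -0.1   1.18 -0.    1.33] F [ 0.27 -0.2  -0.48] gap 0.016853938281452673 shift [-33.239 -14.417  -0.046] turn [ 0.1   0.03 -0.02]
```

Emit:
carry_out:
  steps:
    - [[0,0,0],[-3,-1.3,0],255]
    - [[0,0,0],[-8,-3.5,0],255]
    - [[0,0,0],[-13.5,-5.9,0],255]
    - [[0,0,0],[-19,-8.2,0],255]
    - [[0,0,0],[-24.5,-10.6,0],255]
    - [[0,0,0],[-29.5,-12.8,0],255]
    - [[0,0,0],[-32.5,-14.1,0],255]
    - [[0,0,0],[-33.25,-14.4,0],255]

```text
clock: 18.5
tcp_pos: [0.5049, -0.2393, 0.185]
orientation: [-0.0, 0.587, 0.81, -0.0]
wrist_force: [0.6, 0.4, 0.2]
finger_gap: 0.0163
grip_force: 97.5
```

Emit:
carry_out:
  steps:
    - [[0,0,0],[0,0,0],255]
    - [[0,0,0],[0,0,0],255]
    - [[0,0,0],[0,0,1],255]
    - [[0,0,0],[0,0,2.5],255]
    - [[0,0,0],[0,0,4],255]
    - [[0,0,0],[0,0,5],255]
    - [[0,0,0],[0,0,5.5],255]
    - [[0,0,0],[0,0,5.5],255]

```text
clock: 19.5
tcp_pos: [0.5053, -0.2373, 0.1302]
orientation: [-0.0, 0.586, 0.81, -0.0]
wrist_force: [0.4, 0.7, -0.8]
finger_gap: 0.017
grip_force: 97.5
```

```bash
python3 -c "
from h import *
togo(.5058,-.2371,.1135,108.3)
im,d,P=cloud('scene');cv2.imwrite('pics/s6.png',cv2.resize(im[250:350,410:510],(600,600),interpolation=cv2.INTER_CUBIC)[...,::-1])"
```

```text
clk 19.5 tcp [ 0.5053 -0.2373  0.1302] q [-0.58  0.33 -0.18  1.06 -0.    0.67] F [ 0.42  0.67 -0.77] gap 0.01703197235715312 shift [-0.     0.057  1.669] turn [-0.03 -0.02 -0.03]
```

View pics/s6.png

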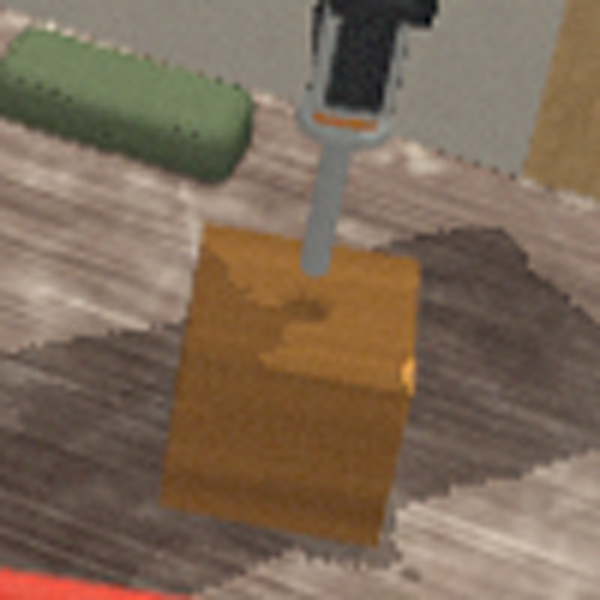

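Emit:
carry_out:
  steps:
    - [[0,0,0],[0,0.05,0],255]
    - [[0,0,0],[0,0.05,0.4],255]
    - [[0,0,0],[0,0.05,0.8],255]
    - [[0,0,0],[0,0.05,1.1],255]
    - [[0,0,0],[0,0.05,1.4],255]
    - [[0,0,0],[0,0.05,1.7],255]
    - [[0,0,0],[0,0.05,2],255]
    - [[0,0,0],[0,0.05,2],255]

```text
clock: 20.55
tcp_pos: [0.5057, -0.2371, 0.1103]
orientation: [-0.0, 0.586, 0.81, -0.0]
wrist_force: [0.5, 0.5, 0.2]
finger_gap: 0.0168
grip_force: 97.5
```

In freely. Go down to just above home (TCP about 0.068).

Emit:
carry_out:
  steps:
    - [[0,0,0],[0,0,0.7],255]
    - [[0,0,0],[0,0,1.6],255]
    - [[0,0,0],[0,0,2.5],255]
    - [[0,0,0],[0,0,3.3],255]
    - [[0,0,0],[0,0,3.8],255]
    - [[0,0,0],[0,0,4.1],255]
    - [[0,0,0],[0,0,4.2],255]
    - [[0,0,0],[0,0,4.2],255]

```text
clock: 21.55
tcp_pos: [0.5061, -0.2372, 0.0688]
orientation: [0.0, 0.586, 0.81, -0.0]
wrist_force: [-0.2, 0.2, -0.2]
finger_gap: 0.0168
grip_force: 97.5
```

Emit:
carry_out:
  steps:
    - [[0,0,0],[0,0,0.05],255]
    - [[0,0,0],[0,0,0.05],255]
    - [[0,0,0],[0,0,0.05],150]
    - [[0,0,0],[0,0,0.05],50]
    - [[0,0,0],[0,0,0.05],0]
    - [[0,0,0],[0,0,0.05],0]
    - [[0,0,0],[0,0,0.05],0]
    - [[0,0,0],[0,0,0.05],0]

```text
clock: 22.55
tcp_pos: [0.5059, -0.2372, 0.0681]
orientation: [0.0, 0.586, 0.81, -0.0]
wrist_force: [0.1, 0.6, 0.1]
finger_gap: 0.0853
grip_force: 0.0
```

Emit:
carry_out:
  steps:
    - [[0,0,0],[0,0,0],0]
    - [[0,0,0],[0,0,0],0]
    - [[0,0,0],[0,0,-1.5],0]
    - [[0,0,0],[0,0,-4],0]
    - [[0,0,0],[0,0,-7],0]
    - [[0,0,0],[0,0,-10],0]
    - [[0,0,0],[0,0,-13],0]
    - [[0,0,0],[0,0,-13],0]

```text
clock: 23.55
tcp_pos: [0.5075, -0.2382, 0.2019]
orientation: [0.003, 0.586, 0.81, 0.0]
wrist_force: [-0.8, -0.2, -0.5]
finger_gap: 0.0851
grip_force: 0.0
```

```bash
python3 -c "
from h import *
s=env.get_state();print(s['clock'],s['finger_gap'],s['tcp_pos'])
im,d,P=cloud('scene')
cv2.imwrite('pics/s7.png',cv2.resize(im[180:360,180:510],(800,436),interpolation=cv2.INTER_CUBIC)[...,::-1])"
```

```text
23.55 0.08510427649791431 [ 0.5075415  -0.23817757  0.20188141]
```

View pics/s7.png

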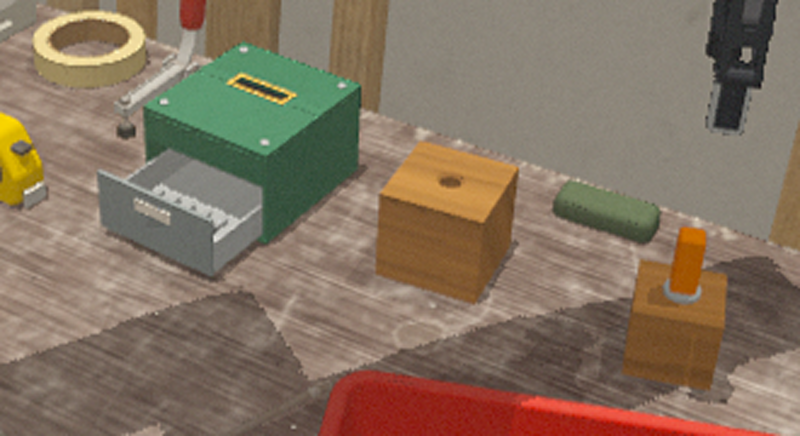

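The pin is home at (685,265) in the crop, the drawer is open at (180,210), and the gripper is clear. Handing in.

```bash
python3 -c "
from workcell import env
print(env.hand_in())"
```

```text
the job is handed in; nothing more can be done
None
```

The drawer is fully open and the pin is back home in its stand, released; the highest wrist force I read while pressing was 8.7 N, the tape measure and sanding block were not touched, and the job was handed in at about 24 s (the hand-in returned no verdict).

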